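# Wind a printer ribbon home and take the cassette off the winder

### The job

The cassette on the hand winder holds a used printer ribbon: turn the crank clockwise (seen from above) against its steady drag until the ribbon's end comes off its core and the crank suddenly goes light, and stop there, within half a turn, so that the loose end is not dragged inside. Then lift the cassette straight off the winder's two spindles, without forcing it, and lay it flat, grip side up, in the open tray. Leave the other things on the worktop where they are.

Things in the scene. Friction and masses are not known exactly. Their poses are not given: they have to be found in the camera images.
- winder: hand winder fixed to the worktop: a low grey metal case 130 (its x) x 272 (its y) x 46 mm high. Origin at the centre of its underside, z up. The crank stands on its -y half, the cassette lies on its +y half (cassette centre at x 0, y +68 mm, underside on the deck at z 46 mm).
- crank_axis (a point): point on the crank's vertical axis (winder x 0, y -72 mm), 90 mm above the worktop, at the height of crank_knob. The flat crank arm reaches 42 mm out from the axis, its top is 66 mm above the worktop.
- crank_knob (a point): grip point on the crank's upright black knob: round, 20 mm in diameter, 36 mm tall (68 to 104 mm above the worktop; this point at 90 mm). Its centre runs round crank_axis on a circle of radius 42 mm. It spins freely on its pin: hold it with the fingers pointing down, fingertips no lower than 70 mm, and go round without turning the wrist.
- crank: the crank; origin on its axis, z up; the knob lies 42 mm along its -x. Wound clockwise from above. First up to 0.3 turn of slack (light), then a steady drag of 6 to 9 N along the circle at the knob; a gripper that stops still feels 2.5 to 7 N of it. When the ribbon's end comes off it drops within 0.1 turn to under 2 N. That comes 1.1 to 3.2 turns from the start and cannot be seen.
- cassette: the ribbon cassette on the winder: flat grey plastic box 66 (its x) x 102 (its y) x 20 mm, 0.1 to 0.2 kg. Finger grip on top: 12 mm thick (along x), 46 mm long (along y), centred, from 20 to 41 mm above the underside. Origin at the centre of the underside, z up. Two sockets below, 10 mm deep, sit loosely (1.3 mm all round) on the winder's spindles, 8.5 mm tall: 12 mm straight up and it is free.
- tray: empty open moulded tray, 135 (its x) x 194 (its y) x 54 mm, fixed on the worktop to the right of the winder. Origin at the centre of its underside, z up; inner floor 110 x 170 mm at 3 mm height, walls up to 52 mm.
- spare_cassette: another cassette of the same kind, lying on the worktop at the back, not part of the job: leave it alone. Origin at the centre of its underside.
- stapler: desk stapler 34 x 125 x 46 mm, a bystander. Origin at the centre of its underside.
- glue_stick: glue stick 26 mm in diameter, standing 88 mm tall, a bystander. Origin at the centre of its underside.
- marker: marker pen 18 x 132 x 18 mm lying on its side, a bystander behind the winder. Origin at the centre of its underside.

How it is judged:
By the outcome, as a careful person would: the job done as asked, in the order asked, and still so for the second after the job is handed in, with the robot touching nothing.
It also fails if it takes over 72 s, if anything falls off the work surface, if the arm or the gripper's body presses on something with over 40 N, if the wrist force passes 120 N, or if a joint passes its speed limit or range.

### The arm

A 6-joint arm with a two-finger parallel gripper is mounted at the origin on a cart in front of the work surface, level with it; the furniture and walls round the work are solid. World frame = base frame: x ahead of the robot, y to its left, z up, the work surface at z = 0. Lengths are in m, angles in rad, forces in N, time in s.
With the tool pointing down it reaches from about 0.225 to 0.725 m from the base axis. Payload 3.1 kg.
Tool frame: the origin (TCP) lies at the very end of the fingers, on their centre line; the grasp point (between the pads) lies 19 mm behind it; z points along the fingers, y is the line along which they close (so a half turn about z gives the same grasp; the last joint's range is limited). The gripper opens to 85 mm and grips with 20 to 120 N. Pads are 22 mm wide; open, the fingers measure 114 mm over their backs; the gripper's body (76 mm by 85 mm) begins 54 mm behind the grasp point. The pads swing forward as they close: fully open they stand 13 mm farther back than shut.
Start: joints at [-1.261, 0.048, 0.099, 1.622, 0, 1.443], TCP at [0.223, -0.475, 0.231] pointing down, gripper open.
Joint ranges: [-2.91, 2.91], [-0.99, 1.94], [-1.21, 1.42], [-2.12, 2.29], [-1.49, 1.47], [-3.14, 3.14]. Speed limits (rad/s): [2.79, 2.79, 3.14, 3.14, 3.14, 3.14].

### API

Orientations are given as a rotation vector (axis times angle).
In Python, from cell import read_state, capture, calibration, close_job gives the robot as it stands.
- The arm moves only by the tool carry_out, never from a script. Its argument "plan" is text: rows parted by semicolons, each of 7 numbers parted by spaces: the shift along the tool's x, y, z in m, then the turn, a rotation vector about the tool's x, y, z in degrees, then the closure, from -1 (fully open) to 1 (shut), so that 0 is half open. In form: tx ty tz ax ay az grip; .... A call has 1 to 10 rows; each row shifts and turns the commanded pose from where the row before left it, along the tool's axes as they then stand; what a row does not reach is not made up. A row lasts 1/12 s, in which the tool goes at most 41.7 mm and 7.16 degrees, less where a joint would pass 70% of its speed; a pose out of reach is approached as far as the arm can. A call is refused whole if a number of a shift passes 0.0417 or a number of a turn 7.16, either way. A call with a gripper value outside its range is refused whole. The fingers move at their own pace and stop on an object; "grip_force" is the grip in N (left out, the last holds). Time passes only in rows, so rows that do not move let the fingers close. It gives the time, the measured TCP pose, the force, the opening and the grip force at its end, in the units of the state.
- read_state(): the state, without advancing time (a new reading comes with each control period).
- capture(name): name is "scene" or "top" or "wrist"; returns the picture (384x512x3 uint8, blue, green, red); there is no depth.
- calibration(name): a dict with "camera_matrix" (3x3 intrinsics, pixels), "k1" (the pictures are not rectified: a ray, as slopes to the right and down, at radius r is drawn at 1 + k1 r^2 times it, then the intrinsics apply), "R" (3x3) and "t" (3): a world point X has camera coordinates R X + t. Camera axes: x right, y down, z forward; pixel columns grow to the right and rows downward; lengths in m; the calibration is good to about 2 mm. A picture is of the moment at which its call begins: read the wrist's pose just before it. calibration takes no time and is no camera call; for the wrist camera it gives the pose at the moment of the call.
- close_job(): hands the job in; it is judged then, once.
The state is a dict: "clock": time; "qpos": joint angles; "qd": joint speeds; "tau": joint torques, N m; "tool_pos": TCP position; "tcp_rot": TCP orientation; "force": force on the tool from outside, world axes, zero at the start; "ft_torque": the same for the moment, N m; "finger_gap": finger opening in m; "grip_force": force on a finger pad.
Only numpy, scipy, OpenCV 4.12 (cv2) and the standard library are available. Lean on these libraries where they do the work, as an engineer would, in place of code of your own. Each camera call takes 0.05 s, during which the arm holds its last target. There are 200 camera calls.

## Working session

There is one attempt and no reset: what is moved stays moved. The work goes in short steps, Python scripts to look and compute and a tool call to move; the robot and the scene stay as the last step left them, time stands still between calls to the robot, and variables do not carry over. Pictures are saved under pics/ and viewed, at most 10 in all, crops included, and the job is handed in when it is done.

Besides the shell and the picture viewer there is one more tool, called after ">>>" as a command line: name --argument value ..., lists and objects as JSON in quotes. carry_out: Moves the arm, as the interface text tells. Its arguments: {"type":"object","properties":{"plan":{"type":"string"},"grip_force":{"type":"number"}},"required":["plan"]}

```bash
mkdir -p pics; ls
cat > h.py <<'E'
import numpy as np, cv2
from cell import read_state, capture, calibration
E
python3 - <<'E'
from h import *
s=read_state(); print(s)
for n in("scene","top"):
    cv2.imwrite(f"pics/{n}1.png",capture(n)); c=calibration(n); print(n,c)
print(calibration("wrist"))
E
```

```text
pics
{'clock': 0.0, 'qpos': array([-1.26073960e+00,  4.87182417e-02,  9.75758690e-02,  1.62199047e+00,
        2.82987878e-05,  1.44297488e+00]), 'qd': array([-0.00211077,  0.00068912, -0.00052685,  0.00010855,  0.00199477,
       -0.00015139]), 'tau': array([ 3.49684406e-04, -3.38783097e+01,  3.20015466e+01,  2.03221233e-02,
       -1.04168257e-04, -3.07516338e-06]), 'tool_pos': array([ 0.22240786, -0.47488588,  0.23012305]), 'tcp_rot': array([-3.06432408e+00, -6.81829590e-01,  2.89475272e-04]), 'force': array([-0.24985993,  0.24241242, -0.70567514]), 'ft_torque': array([-0.02031169, -0.01586689,  0.04610967]), 'grip_force': 0.0, 'finger_gap': 0.08549220239082238}
scene {'camera_matrix': array([[447.81869452,   0.        , 255.99293581],
       [  0.        , 447.81869452, 188.88488999],
       [  0.        ,   0.        ,   1.        ]]), 'k1': -0.10621187370375743, 'R': array([[-0.8312055 , -0.55590532, -0.00816669],
       [-0.2509588 ,  0.38826734, -0.88671763],
       [ 0.4961019 , -0.73499507, -0.46223928]]), 't': array([0.47676413, 0.25589347, 0.93223749])}
top {'camera_matrix': array([[406.62040199,   0.        , 252.01307185],
       [  0.        , 406.62040199, 194.57885885],
       [  0.        ,   0.        ,   1.        ]]), 'k1': -0.14152624627696886, 'R': array([[ 2.60669314e-02, -9.99659724e-01,  9.74891224e-04],
       [-9.90872927e-01, -2.59668058e-02, -1.32274588e-01],
       [ 1.32254893e-01,  2.48199928e-03, -9.91212633e-01]]), 't': array([-0.05122916,  0.606895  ,  0.90265195])}
{'camera_matrix': array([[280.63325944,   0.        , 257.58031099],
       [  0.        , 280.63325944, 188.07078677],
       [  0.        ,   0.        ,   1.        ]]), 'k1': -0.007985268574616065, 'R': array([[ 0.4239463 , -0.9056859 , -0.00160636],
       [-0.86489619, -0.40537789,  0.29601242],
       [-0.26874546, -0.12410403, -0.95518274]]), 't': array([-0.52455411, -0.03929123,  0.37951375])}
```

View pics/top1.png

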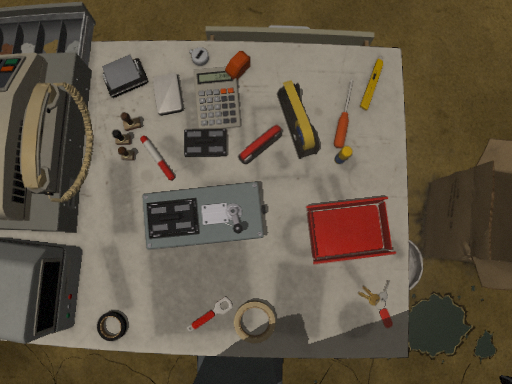

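View pics/scene1.png

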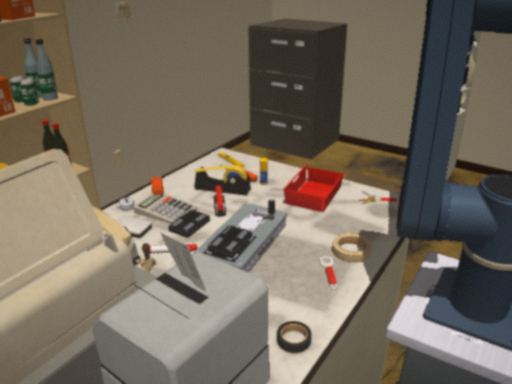

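The top view shows the winder (about 145–265, 183–247) with its cassette at (172,217) and knob near (238,227). The tray is at (349,229), the spare cassette at (206,142), and the stapler, glue stick and marker sit behind. I'll enlarge both views.

Run:
```python
from h import *
a=cv2.imread("pics/top1.png")[175:255,138:272]; b=cv2.imread("pics/scene1.png")[190:280,190:300]
a=cv2.resize(a,None,fx=5.9,fy=5.9,interpolation=cv2.INTER_CUBIC)
cv2.imwrite("pics/ca.png",a[:600]); cv2.imwrite("pics/cb.png",cv2.resize(b,None,fx=6,fy=6,interpolation=cv2.INTER_CUBIC)); print(a.shape)
```

```text
(472, 791, 3)
```

View pics/ca.png

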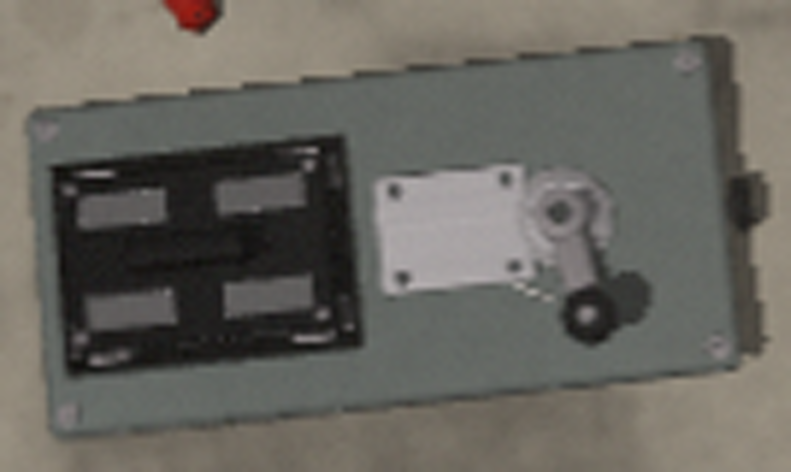

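View pics/cb.png

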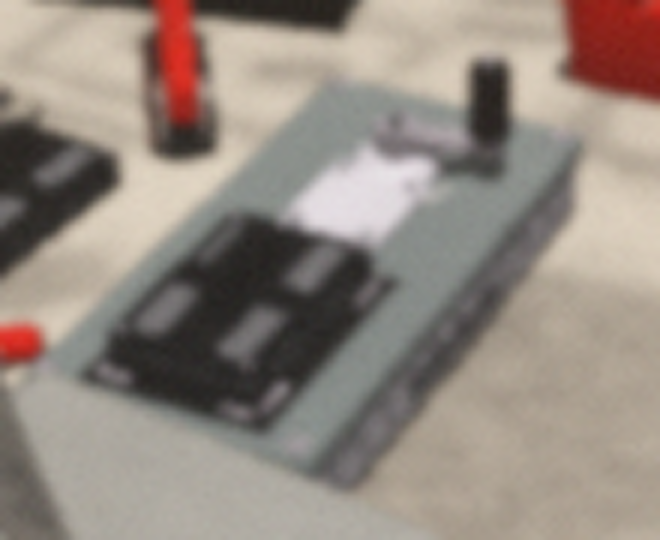

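The crops show these points (crop px). Top: deck corners (30,110), (706,38), (740,365), (55,435); cassette top corners (52,165), (345,136), (365,345), (70,375); knob top (587,314); axis boss (560,211). Scene: knob top (489,63).

```bash
cat >> h.py <<'E'
def K(c): return c["camera_matrix"], np.array([c["k1"],0,0,0.])
def ray(c,px):
    k,d=K(c); n=cv2.undistortPoints(np.array(px,float).reshape(-1,1,2),k,d).reshape(-1,2)
    return -c["R"].T@c["t"], np.c_[n,np.ones(len(n))]@c["R"]
def atz(c,px,z):
    o,r=ray(c,px); return o+r*((z-o[2])/r[:,2])[:,None]
def tri(c1,p1,c2,p2):
    out=[]
    for a,b in zip(p1,p2):
        o1,r1=ray(c1,[a]);o2,r2=ray(c2,[b]);A=np.c_[r1[0],-r2[0]]
        s=np.linalg.lstsq(A,o2-o1,rcond=None)[0]; P,Q=o1+s[0]*r1[0],o2+s[1]*r2[0]; out.append(np.r_[(P+Q)/2,np.linalg.norm(P-Q)])
    return np.array(out)
def proj(c,X):
    k,d=K(c); return cv2.projectPoints(np.array(X,float).reshape(-1,1,3),cv2.Rodrigues(c["R"])[0],c["t"],k,d)[0].reshape(-1,2)
E
python3 - <<'E'
from h import *
np.set_printoptions(precision=4,suppress=True)
T=calibration("top");S=calibration("scene")
ca=lambda p:(np.array(p,float)+.5)/5.9-.5+[138,175]
cb=lambda p:(np.array(p,float)+.5)/6-.5+[190,190]
w=atz(T,ca([(30,110),(706,38),(740,365),(55,435)]),.046)
print("deck",w,w.mean(0),np.linalg.norm(np.roll(w,-1,0)-w,axis=1))
q=atz(T,ca([(52,165),(345,136),(365,345),(70,375)]),.066)
print("cas",q,q.mean(0),np.linalg.norm(np.roll(q,-1,0)-q,axis=1))
for m in(w,q): 
    v=m[0]-m[1]+m[3]-m[2]; print(np.degrees(np.arctan2(v[1],v[0])))
print("knobtop",atz(T,ca([(587,314)]),.104)); print("axis",atz(T,ca([(560,211)]),.068))
# tri: knob top; cassette? deck corners
print(tri(T,ca([(587,314),(706,38),(740,365),(345,136)]),S,cb([(489,63),(335,82),(580,143),(235,215)])))
im=cv2.imread("pics/top1.png");h=cv2.cvtColor(im,cv2.COLOR_BGR2HSV)
m=(((h[...,0]<8)|(h[...,0]>172))&(h[...,1]>150)&(h[...,2]>60)).astype(np.uint8)
n,l,st,ce=cv2.connectedComponentsWithStats(m); i=max(range(1,n),key=lambda i:st[i,4]); print(st[i])
r=cv2.minAreaRect(np.argwhere(l==i)[:,::-1].astype(np.float32)); b=cv2.boxPoints(r); print(r,b)
x=atz(T,b,.05); print("tray",x,x.mean(0),np.linalg.norm(np.roll(x,-1,0)-x,axis=1))
E
```

```text
deck [[ 0.6038  0.2194  0.046 ]
 [ 0.6392 -0.0467  0.046 ]
 [ 0.5118 -0.0629  0.046 ]
 [ 0.4767  0.2022  0.046 ]] [0.5579 0.078  0.046 ] [0.2684 0.1285 0.2674 0.1282]
cas [[0.5801 0.2039 0.066 ]
 [0.5943 0.0908 0.066 ]
 [0.5148 0.0798 0.066 ]
 [0.4998 0.1924 0.066 ]] [0.5473 0.1417 0.066 ] [0.114  0.0803 0.1136 0.081 ]
97.55865006618225
97.3742706049774
knobtop [[ 0.527  -0.0054  0.104 ]]
axis [[0.5676 0.0073 0.068 ]]
[[ 0.5279 -0.0049  0.1045  0.0022]
 [ 0.6402 -0.0466  0.0412  0.0003]
 [ 0.5136 -0.0621  0.0409  0.0039]
 [ 0.5952  0.0919  0.056   0.0009]]
[ 307  197   89   67 3866]
((350.70904541015625, 229.57493591308594), (58.3414421081543, 82.60735321044922), 83.1572265625) [[306.224  205.5331]
 [388.243  195.6909]
 [395.1941 253.6167]
 [313.1751 263.459 ]]
tray [[ 0.5847 -0.1603  0.05  ]
 [ 0.6124 -0.3532  0.05  ]
 [ 0.4784 -0.3682  0.05  ]
 [ 0.4533 -0.1777  0.05  ]] [ 0.5322 -0.2649  0.05  ] [0.1949 0.1349 0.1922 0.1325]
```

>>> carry_out --plan "0.0338 -0.021 0 0 0 0 -0.4;0.0338 -0.021 0 0 0 0 -0.4;0.0338 -0.021 0 0 0 0 -0.4;0.0338 -0.021 0 0 0 0 -0.4;0.0338 -0.021 0 0 0 0 -0.4;0.0338 -0.021 0 0 0 0 -0.4;0.0338 -0.021 0 0 0 0 -0.4;0.0338 -0.021 0 0 0 0 -0.4;0.0338 -0.021 0 0 0 0 -0.4;0.0338 -0.021 0 0 0 0 -0.4"

```text
clock: 0.93
tool_pos: [0.4401, -0.14, 0.2309]
tcp_rot: [-3.066, -0.682, 0.001]
force: [0.1, -0.2, -0.7]
finger_gap: 0.0596
grip_force: 0.0
```

>>> carry_out --plan "0.0344 -0.0216 0 0 0 -7 -0.4;0.0344 -0.0216 0 0 0 -7 -0.4;0 0 0 0 0 -7 -0.4;0 0 0 0 0 -7 -0.4;0 0 0 0 0 -7 -0.4;0 0 0 0 0 -7 -0.4;0 0 0 0 0 -7 -0.4;0 0 0 0 0 -7 -0.4;0 0 0 0 0 -7 -0.4;0 0 0 0 0 -7 -0.4"

```text
clock: 1.77
tool_pos: [0.479, -0.0711, 0.2307]
tcp_rot: [-2.113, -2.323, 0.001]
force: [-0.3, 0.4, 0.5]
finger_gap: 0.0595
grip_force: 0.0
```

Run:
```python
from h import *
c=calibration("wrist"); im=capture("wrist"); np.savez("w1.npz",**c); cv2.imwrite("pics/w1.png",im); print(-c["R"].T@c["t"],read_state()["tool_pos"])
```

```text
[0.47167537 0.00322979 0.37372699] [ 0.47898868 -0.07113029  0.23064135]
```

>>> carry_out --plan "0.031 0.027 0 0 0 -2.1 -0.4;0.031 0.027 0 0 0 0 -0.4;0 0 0 0 0 0 -0.4;0 0 0 0 0 0 -0.4"

```text
clock: 2.15
tool_pos: [0.5265, -0.0023, 0.2302]
tcp_rot: [-2.075, -2.356, 0.002]
force: [0.0, 0.5, -0.2]
finger_gap: 0.0597
grip_force: 0.0
```

Run:
```python
from h import *
c=calibration("wrist"); im=capture("wrist"); np.savez("w2.npz",**c); cv2.imwrite("pics/w2.png",im); print(-c["R"].T@c["t"],read_state()["tool_pos"])
```

```text
[0.51697256 0.07180567 0.37323652] [ 0.52610553 -0.00331895  0.23050093]
```

View pics/w1.png

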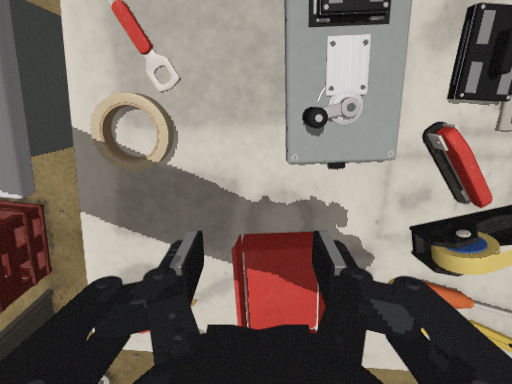

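View pics/w2.png

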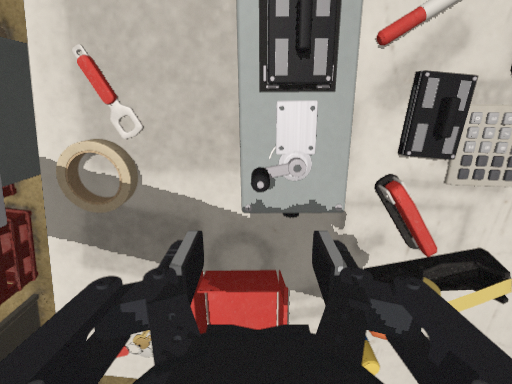

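w1 shows the knob at (316,117) and boss at (347,108). w2 shows the knob at (261,178), boss at (295,168), and the cassette grip end at (304,50). I'll fit the knob cylinder.

Run:
```python
from h import *
np.set_printoptions(precision=4,suppress=True)
C=[dict(np.load(f"w{i}.npz")) for i in(1,2)]
C=[{k:(float(v) if v.ndim==0 else v) for k,v in c.items()} for c in C]
T=calibration("top")
print("boss tri",tri(C[0],[(347,108)],C[1],[(295,168)]), atz(C[1],[(295,168)],.068),atz(C[0],[(347,108)],.068))
cen=[]
for i,(x,y) in enumerate([(316,117),(261,178)]):
    g=cv2.imread(f"pics/w{i+1}.png",0); w=g[y-16:y+17,x-16:x+17]; m=(w<70).astype(np.uint8); n,l,st,ce=cv2.connectedComponentsWithStats(m)
    j=max(range(1,n),key=lambda j:st[j,4]); cen.append(ce[j]+[x-16,y-16]); print(st[j],cen[-1])
print("mid tri",tri(C[0],[cen[0]],C[1],[cen[1]]))
from scipy.optimize import least_squares
a=np.linspace(0,6.28,24)
def cyl(x,y):return np.array([(x+.01*np.cos(t),y+.01*np.sin(t),z) for z in(.068,.104) for t in a])
def ctr(c,p):
    h=cv2.convexHull(proj(c,cyl(*p)).astype(np.float32)); M=cv2.moments(h); return np.array([M["m10"],M["m01"]])/M["m00"]
for s in ([0,1],[0],[1]):
    r=least_squares(lambda p:np.r_[tuple(ctr(C[k],p)-cen[k] for k in s)],[.527,-.005],diff_step=1e-3); print("knob",s,r.x,r.fun)
# winder deck edges, w2: bottom corners
print("deck corner",atz(C[0],[(286,162),(395,161)],.046))
# handle via w2 & nearest end
print("handle end top",atz(C[1],[(304,50)],.087))
```

```text
boss tri [[0.5672 0.0053 0.0618 0.0005]] [[0.5664 0.0065 0.068 ]] [[0.565  0.0054 0.068 ]]
[  2   6  26  22 382] [314.2042 117.1518]
[  6   6  19  24 329] [260.1976 178.8298]
mid tri [[ 0.5289 -0.0065  0.084   0.0002]]
knob [0, 1] [ 0.5281 -0.0058] [ 0.5805 -0.585  -0.6396  0.6964]
knob [0] [ 0.5276 -0.0064] [-0.  0.]
knob [1] [ 0.5286 -0.005 ] [-0. -0.]
deck corner [[ 0.5111 -0.0623  0.046 ]
 [ 0.6399 -0.0487  0.046 ]]
handle end top [[0.5531 0.1224 0.087 ]]
```

>>> carry_out --plan "-0.0025 0.0016 0.038 0 0 -0.2 -0.4;0 0 0.039 0 0 0 -0.4;0 0 0.039 0 0 0 -0.4;0 0 0.0385 0 0 0 -0.4;0 0 0 0 0 0 -0.4;0 0 0 0 0 0 0.6;0 0 0 0 0 0 0.9;0 0 0 0 0 0 0.9;0 0 0 0 0 0 0.9;0 0 0 0 0 0 0.9" --grip_force 40

```text
clock: 3.03
tool_pos: [0.5298, -0.0076, 0.0817]
tcp_rot: [2.071, 2.355, 0.0]
force: [-5.2, -1.7, 4.8]
finger_gap: 0.0182
grip_force: 39.4
```

Run:
```python
from h import *
np.set_printoptions(precision=4,suppress=True)
s=read_state();print(s["tool_pos"],s["force"],s["finger_gap"],s["grip_force"])
for t0 in (189.5,):
    for k in range(4):
        th=np.radians(t0-90*k-9*np.arange(11)); d=1000*.042*np.diff(np.c_[np.sin(th),np.cos(th)],axis=0); print(k,d.round(1).tolist())
```

```text
[ 0.5298 -0.0076  0.0817] [-5.1918 -1.6537  4.8283] 0.01823406372886485 39.410280729644
0 [[6.6, -0.6], [6.6, 0.5], [6.4, 1.5], [6.1, 2.5], [5.6, 3.4], [5.0, 4.2], [4.3, 5.0], [3.5, 5.6], [2.6, 6.1], [1.6, 6.4]]
1 [[0.6, 6.6], [-0.5, 6.6], [-1.5, 6.4], [-2.5, 6.1], [-3.4, 5.6], [-4.2, 5.0], [-5.0, 4.3], [-5.6, 3.5], [-6.1, 2.6], [-6.4, 1.6]]
2 [[-6.6, 0.6], [-6.6, -0.5], [-6.4, -1.5], [-6.1, -2.5], [-5.6, -3.4], [-5.0, -4.2], [-4.3, -5.0], [-3.5, -5.6], [-2.6, -6.1], [-1.6, -6.4]]
3 [[-0.6, -6.6], [0.5, -6.6], [1.5, -6.4], [2.5, -6.1], [3.4, -5.6], [4.2, -5.0], [5.0, -4.3], [5.6, -3.5], [6.1, -2.6], [6.4, -1.6]]
```

>>> carry_out --plan "0 0 0 0 0 0 0.9;0 0 0 0 0 0 0.9"

```text
clock: 3.2
tool_pos: [0.5298, -0.0076, 0.0817]
tcp_rot: [2.071, 2.355, 0.0]
force: [-5.0, -2.0, 5.1]
finger_gap: 0.0181
grip_force: 39.4
```

>>> carry_out --plan "0 0 0 0 0 0 0.2;0 0 0 0 0 0 0.2;0.002 -0.0018 0.006 0 0 0 0.2;0 0 0 0 0 0 0.2;0 0 0 0 0 0 0.2"

```text
clock: 3.62
tool_pos: [0.526, -0.0042, 0.0706]
tcp_rot: [-2.073, -2.36, 0.0]
force: [-0.1, -0.1, 0.2]
finger_gap: 0.0339
grip_force: 0.0
```

>>> carry_out --plan "0 0 0 0 0 0 0.9;0 0 0 0 0 0 0.9;0 0 0 0 0 0 0.9;0 0 0 0 0 0 0.9"

```text
clock: 3.95
tool_pos: [0.5286, -0.0038, 0.0712]
tcp_rot: [2.071, 2.358, 0.007]
force: [4.9, 1.2, -1.5]
finger_gap: 0.0191
grip_force: 39.2
```

>>> carry_out --plan "0 0 0 0 0 0 0.2;0 0 0 0 0 0 0.2;-0.0015 0.0028 -0.005 0 0 0 0.2;0 0 0 0 0 0 0.2;0 0 0 0 0 0 0.2"

```text
clock: 4.37
tool_pos: [0.5297, -0.0057, 0.0764]
tcp_rot: [2.073, 2.359, 0.001]
force: [-0.0, 0.3, 0.0]
finger_gap: 0.0344
grip_force: 0.0
```

>>> carry_out --plan "0 0 0 0 0 0 0.9;0 0 0 0 0 0 0.9;0 0 0 0 0 0 0.9;0 0 0 0 0 0 0.9" --grip_force 30

```text
clock: 4.7
tool_pos: [0.529, -0.0057, 0.0761]
tcp_rot: [2.074, 2.36, -0.001]
force: [-1.6, -0.1, 2.8]
finger_gap: 0.0191
grip_force: 29.6
```

>>> carry_out --plan "0.0066 -0.0006 0 0 0 0 0.9;0.0066 0.0005 0 0 0 0 0.9;0.0064 0.0015 0 0 0 0 0.9;0.0061 0.0025 0 0 0 0 0.9;0.0056 0.0034 0 0 0 0 0.9;0.005 0.0042 0 0 0 0 0.9;0.0043 0.005 0 0 0 0 0.9;0.0035 0.0056 0 0 0 0 0.9;0.0026 0.0061 0 0 0 0 0.9;0.0016 0.0064 0 0 0 0 0.9"

```text
clock: 5.53
tool_pos: [0.5554, 0.0463, 0.076]
tcp_rot: [-2.073, -2.358, 0.009]
force: [-6.8, -4.3, 8.0]
finger_gap: 0.019
grip_force: 30.3
```

>>> carry_out --plan "0 0.0066 0 0 0 0 0.9;-0.001 0.0066 0 0 0 0 0.9;-0.0015 0.0064 0 0 0 0 0.9;-0.0025 0.0061 0 0 0 0 0.9;-0.0034 0.0056 0 0 0 0 0.9;-0.0042 0.005 0 0 0 0 0.9;-0.005 0.0043 0 0 0 0 0.9;-0.0056 0.0035 0 0 0 0 0.9;-0.0061 0.0026 0 0 0 0 0.9;-0.0064 0.0016 0 0 0 0 0.9"

```text
clock: 6.37
tool_pos: [0.6086, 0.0213, 0.076]
tcp_rot: [-2.066, -2.357, -0.005]
force: [-5.2, 6.6, 6.6]
finger_gap: 0.0187
grip_force: 30.1
```

Run:
```python
from h import *
s=read_state();print(s["tool_pos"],s["force"],s["ft_torque"],s["clock"])
```

```text
[0.6085857  0.02134738 0.07601217] [-5.19720304  6.64846761  6.57957388] [1.32682694 1.19644158 0.01933339] 6.3667
```

>>> carry_out --plan "-0.0066 -0.0002 0 0 0 0 0.9;-0.0066 -0.0006 0 0 0 0 0.9;-0.0064 -0.0015 0 0 0 0 0.9;-0.0061 -0.0025 0 0 0 0 0.9;-0.0056 -0.0034 0 0 0 0 0.9;-0.005 -0.0042 0 0 0 0 0.9;-0.0043 -0.005 0 0 0 0 0.9;-0.0035 -0.0056 0 0 0 0 0.9;-0.0026 -0.0061 0 0 0 0 0.9;-0.0016 -0.0064 0 0 0 0 0.9"

```text
clock: 7.2
tool_pos: [0.5846, -0.0325, 0.0761]
tcp_rot: [2.07, 2.359, 0.013]
force: [6.6, 4.8, 0.1]
finger_gap: 0.019
grip_force: 29.5
```

>>> carry_out --plan "0.0004 -0.0066 0 0 0 0 0.9;0.0008 -0.0066 0 0 0 0 0.9;0.0015 -0.0064 0 0 0 0 0.9;0.0025 -0.0061 0 0 0 0 0.9;0.0034 -0.0056 0 0 0 0 0.9;0.0042 -0.005 0 0 0 0 0.9;0.005 -0.0043 0 0 0 0 0.9;0.0056 -0.0035 0 0 0 0 0.9;0.0061 -0.0026 0 0 0 0 0.9;0.0064 -0.0016 0 0 0 0 0.9"

```text
clock: 8.03
tool_pos: [0.53, -0.0084, 0.0761]
tcp_rot: [2.071, 2.353, -0.006]
force: [1.1, -8.0, 1.3]
finger_gap: 0.0189
grip_force: 29.7
```

>>> carry_out --plan "0.0066 0.0003 0 0 0 0 0.9;0.0066 0.0005 0 0 0 0 0.9;0.0064 0.0015 0 0 0 0 0.9;0.0061 0.0025 0 0 0 0 0.9;0.0056 0.0034 0 0 0 0 0.9;0.005 0.0042 0 0 0 0 0.9;0.0043 0.005 0 0 0 0 0.9;0.0035 0.0056 0 0 0 0 0.9;0.0026 0.0061 0 0 0 0 0.9;0.0016 0.0064 0 0 0 0 0.9"

```text
clock: 8.87
tool_pos: [0.5555, 0.0463, 0.076]
tcp_rot: [-2.073, -2.358, 0.009]
force: [-7.2, -3.3, 8.5]
finger_gap: 0.0188
grip_force: 30.5
```

Drag still on (7 N); 1.25 turns.

>>> carry_out --plan "0 0.0066 0 0 0 0 0.9;-0.001 0.0066 0 0 0 0 0.9;-0.0015 0.0064 0 0 0 0 0.9;-0.0025 0.0061 0 0 0 0 0.9;-0.0034 0.0056 0 0 0 0 0.9;-0.0042 0.005 0 0 0 0 0.9;-0.005 0.0043 0 0 0 0 0.9;-0.0056 0.0035 0 0 0 0 0.9;-0.0061 0.0026 0 0 0 0 0.9;-0.0064 0.0016 0 0 0 0 0.9"

```text
clock: 9.7
tool_pos: [0.6085, 0.0215, 0.076]
tcp_rot: [-2.066, -2.357, -0.005]
force: [-5.1, 7.0, 7.1]
finger_gap: 0.0186
grip_force: 30.4
```

>>> carry_out --plan "-0.0066 -0.0002 0 0 0 0 0.9;-0.0066 -0.0006 0 0 0 0 0.9;-0.0064 -0.0015 0 0 0 0 0.9;-0.0061 -0.0025 0 0 0 0 0.9;-0.0056 -0.0034 0 0 0 0 0.9;-0.005 -0.0042 0 0 0 0 0.9;-0.0043 -0.005 0 0 0 0 0.9;-0.0035 -0.0056 0 0 0 0 0.9;-0.0026 -0.0061 0 0 0 0 0.9;-0.0016 -0.0064 0 0 0 0 0.9"

```text
clock: 10.53
tool_pos: [0.5848, -0.0325, 0.0762]
tcp_rot: [2.07, 2.359, 0.013]
force: [7.1, 3.4, -0.9]
finger_gap: 0.0189
grip_force: 29.7
```

>>> carry_out --plan "0.0004 -0.0066 0 0 0 0 0.9;0.0008 -0.0066 0 0 0 0 0.9;0.0015 -0.0064 0 0 0 0 0.9;0.0025 -0.0061 0 0 0 0 0.9;0.0034 -0.0056 0 0 0 0 0.9;0.0042 -0.005 0 0 0 0 0.9;0.005 -0.0043 0 0 0 0 0.9;0.0056 -0.0035 0 0 0 0 0.9;0.0061 -0.0026 0 0 0 0 0.9;0.0064 -0.0016 0 0 0 0 0.9"

```text
clock: 11.37
tool_pos: [0.5299, -0.0082, 0.0761]
tcp_rot: [2.071, 2.353, -0.006]
force: [1.7, -8.0, 1.4]
finger_gap: 0.0188
grip_force: 29.9
```

>>> carry_out --plan "0.0066 0 0 0 0 0 0.9;0.0066 0.0005 0 0 0 0 0.9;0.0064 0.0015 0 0 0 0 0.9;0.0061 0.0025 0 0 0 0 0.9;0.0056 0.0034 0 0 0 0 0.9;0.005 0.0042 0 0 0 0 0.9;0.0043 0.005 0 0 0 0 0.9;0.0035 0.0056 0 0 0 0 0.9;0.0026 0.0061 0 0 0 0 0.9;0.0016 0.0064 0 0 0 0 0.9"

```text
clock: 12.2
tool_pos: [0.5581, 0.0472, 0.0761]
tcp_rot: [2.073, 2.359, -0.0]
force: [0.3, -3.4, 3.2]
finger_gap: 0.0191
grip_force: 30.2
```

The drag has gone (7 N to about 0 N), so I stop at about 2.25 turns, release and lift off.

>>> carry_out --plan "0 0 0 0 0 0 0.2;0 0 0 0 0 0 0.2;0 0 0 0 0 0 0.1;0 0 -0.03 0 0 0 0.1;0 0 -0.035 0 0 0 -0.4;0 0 -0.035 0 0 0 -0.4;0 0 -0.035 0 0 0 -0.4;0 0 0 0 0 0 -0.4;0 0 0 0 0 0 -0.4"

```text
clock: 12.95
tool_pos: [0.5586, 0.0474, 0.214]
tcp_rot: [2.071, 2.357, 0.007]
force: [0.4, 0.7, -0.3]
finger_gap: 0.06
grip_force: 0.0
```

Run:
```python
from h import *
c=calibration("wrist"); im=capture("wrist"); np.savez("w3.npz",**c); cv2.imwrite("pics/w3.png",im); print(-c["R"].T@c["t"],read_state()["tool_pos"])
```

```text
[0.54766558 0.12142086 0.35702182] [0.55734849 0.04736081 0.21153629]
```

>>> carry_out --plan "0.03 0 0 0 0 0 -0.4;0.03 0 0 0 0 0 -0.4;0 0 0 0 0 0 -0.4;0 0 0 0 0 0 -0.4"

```text
clock: 13.33
tool_pos: [0.5477, 0.1078, 0.2083]
tcp_rot: [-2.069, -2.36, 0.005]
force: [0.2, 0.5, -0.0]
finger_gap: 0.0597
grip_force: 0.0
```

Run:
```python
from h import *
c=calibration("wrist"); im=capture("wrist"); np.savez("w4.npz",**c); cv2.imwrite("pics/w4.png",im); s=read_state(); print(-c["R"].T@c["t"],s["tool_pos"],s["tcp_rot"])
a=cv2.imread("pics/w3.png")[30:230,170:370]
v=np.hstack([cv2.resize(x,None,fx=2,fy=2,interpolation=cv2.INTER_CUBIC) for x in(a,im[130:330,170:370])]); v=cv2.convertScaleAbs(v,alpha=2.2,beta=10); cv2.imwrite("pics/c34.png",v)
```

```text
[0.53810392 0.18194095 0.35138852] [0.54806182 0.10688906 0.20864088] [-2.07072959 -2.35941389  0.0047235 ]
```

View pics/c34.png

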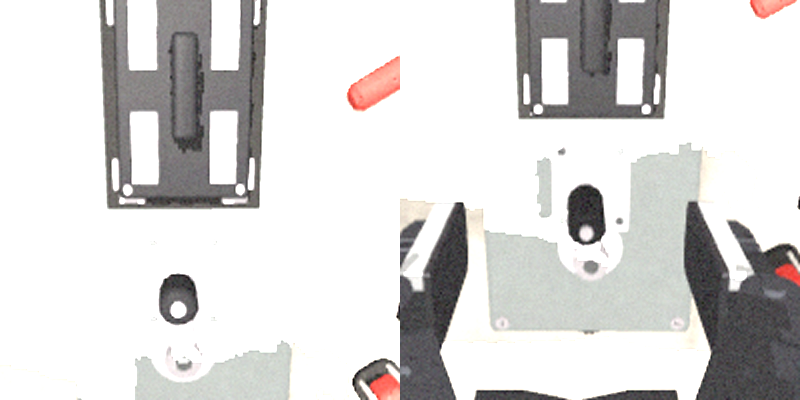

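w3 (left) shows the grip's top face with its near end at about full px (262,97). In w4 the same end is at about (267,165). The knob stands free of the cassette.

Run:
```python
from h import *
np.set_printoptions(precision=4,suppress=True)
C=[{k:(float(v) if v.ndim==0 else v) for k,v in dict(np.load(f"w{i}.npz")).items()} for i in(3,4)]
print("end tri",tri(C[0],[(262,97)],C[1],[(267.3,165)]))
print(atz(C[0],[(262,97),(262,46.5)],.087),atz(C[1],[(267.3,165)],.087))
# casette lower front corners at z .066
print("corners tri",tri(C[0],[(170+107/2,30+205/2),(170+259/2,30+206/2)],C[1],[(170+119/2,130+118/2),(170+263/2,130+118/2)]))
for ax in (np.array([.5509,.1454]),):
    u=np.array([.9914,.1305]);v=np.array([-.1305,.9914])
    X=[np.r_[ax+a*.006*u+b*.023*v,.087] for a,b in((-1,-1),(1,-1),(1,1),(-1,1))]
    for c,o in zip(C,((170,30),(170,130))): print("pred crop",2*(proj(c,X)-o))
```

```text
end tri [[0.553  0.1256 0.091  0.0009]]
[[0.5526 0.1256 0.087 ]
 [0.5471 0.1673 0.087 ]] [[0.5537 0.1249 0.087 ]]
corners tri [[0.5176 0.0853 0.0543 0.0004]
 [0.5982 0.0946 0.0498 0.0006]]
pred crop [[172.7683 141.2699]
 [198.8687 141.2199]
 [199.9565  30.9333]
 [172.4343  30.9597]]
pred crop [[181.945   74.5838]
 [206.8421  74.63  ]
 [208.5697 -23.4982]
 [182.3657 -23.5273]]
```

>>> carry_out --plan "0.038 0.0074 0 0 0 0 0;0 0 0.036 0 0 0 0;0 0 0.036 0 0 0 0;0 0 0.036 0 0 0 0;0 0 0 0 0 0 0;0 0 0 0 0 0 0;0 0 0 0 0 0 0"

```text
clock: 13.97
tool_pos: [0.5527, 0.1447, 0.1043]
tcp_rot: [2.074, 2.358, 0.002]
force: [0.5, -0.1, 0.5]
finger_gap: 0.0427
grip_force: 0.0
```

Run:
```python
from h import *
s=read_state(); print(s["tool_pos"],s["tcp_rot"],s["finger_gap"],s["force"])
```

```text
[0.5526643  0.1446777  0.10430513] [2.07431309e+00 2.35784008e+00 1.82717054e-03] 0.04274773407722182 [ 0.53898316 -0.09498245  0.54657408]
```

>>> carry_out --plan "0.001 -0.0018 0.012 0 0 0 0;0 0 0.012 0 0 0 0;0 0 0.0115 0 0 0 0;0 0 0 0 0 0 0;0 0 0 0 0 0 0"

```text
clock: 14.38
tool_pos: [0.549, 0.1459, 0.0662]
tcp_rot: [-2.073, -2.359, 0.003]
force: [-0.8, 0.3, -0.5]
finger_gap: 0.0428
grip_force: 0.0
```

>>> carry_out --plan "0 0 0 0 0 0 0.3;0 0 0 0 0 0 0.6;0 0 0 0 0 0 1;0 0 0 0 0 0 1;0 0 0 0 0 0 1;0 0 0 0 0 0 1" --grip_force 30

```text
clock: 14.88
tool_pos: [0.5505, 0.1462, 0.0681]
tcp_rot: [2.073, 2.359, 0.002]
force: [0.5, -0.1, 2.7]
finger_gap: 0.0113
grip_force: 32.1
```

>>> carry_out --plan "0 0 0 0 0 0 1;0 0 0 0 0 0 1;0 0 -0.002 0 0 0 1;0 0 -0.002 0 0 0 1;0 0 -0.002 0 0 0 1;0 0 0 0 0 0 1" --grip_force 45

```text
clock: 15.38
tool_pos: [0.5494, 0.146, 0.0731]
tcp_rot: [-2.073, -2.359, 0.001]
force: [0.4, -0.2, -1.6]
finger_gap: 0.0111
grip_force: 45.3
```

>>> carry_out --plan "0 0 -0.003 0 0 0 1;0 0 -0.003 0 0 0 1;0 0 -0.003 0 0 0 1;0 0 -0.003 0 0 0 1;0 0 -0.01 0 0 0 1;0 0 -0.02 0 0 0 1;0 0 -0.03 0 0 0 1;0 0 -0.02 0 0 0 1;0 0 -0.01 0 0 0 1;0 0 0 0 0 0 1"

```text
clock: 16.22
tool_pos: [0.552, 0.1464, 0.1796]
tcp_rot: [2.071, 2.356, 0.009]
force: [1.2, 0.1, -1.4]
finger_gap: 0.0104
grip_force: 45.3
```

Run:
```python
from h import *
np.set_printoptions(precision=4,suppress=True)
s=read_state(); print(s["tool_pos"],s["tcp_rot"],s["finger_gap"],s["force"])
# tray floor/rim from w1 (red) and top: check centre via rim corners
T=calibration("top"); im=capture("top"); cv2.imwrite("pics/top2.png",im)
c=im[110:280,140:410]; cv2.imwrite("pics/ctop2.png",cv2.resize(c,None,fx=2.9,fy=2.9,interpolation=cv2.INTER_CUBIC))
```

```text
[0.552  0.1464 0.1796] [2.0707 2.3563 0.0087] 0.010390387887196189 [ 1.1692  0.1398 -1.3646]
```

View pics/ctop2.png

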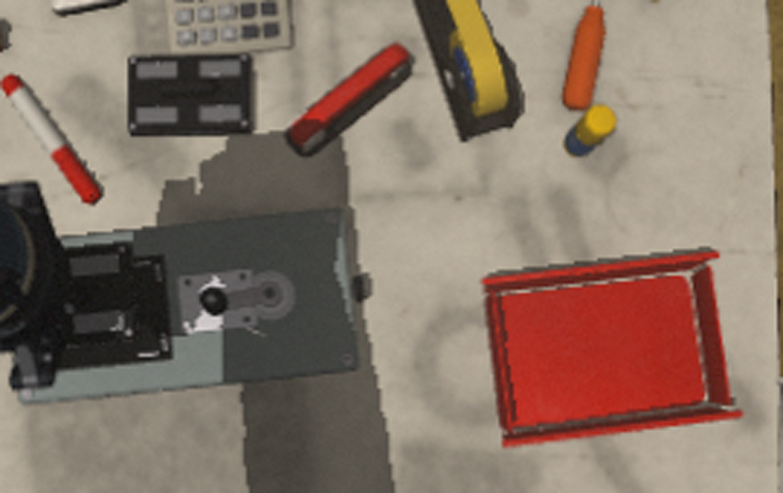

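In this view the cassette is held clear and the tray's floor corners are at crop (503,293), (692,277), (705,402), (515,427). Its rim corners are at (484,278), (718,250), (742,413), (505,445).

Run:
```python
from h import *
np.set_printoptions(precision=4,suppress=True)
T=calibration("top")
f=lambda p:(np.array(p,float)+.5)/2.9-.5+[140,110]
for p,z in(([(503,293),(692,277),(705,402),(515,427)],.003),([(484,278),(718,250),(742,413),(505,445)],.052)):
    x=atz(T,f(p),z); v=x[0]-x[1]+x[3]-x[2]; print(x.mean(0),np.linalg.norm(np.roll(x,-1,0)-x,axis=1),np.degrees(np.arctan2(v[1],v[0])))
    S=calibration("scene")
S=calibration("scene"); b=cv2.imread("pics/scene1.png")
h=cv2.cvtColor(b,cv2.COLOR_BGR2HSV); m=((h[...,0]<8)|(h[...,0]>172))&(h[...,1]>150)&(h[...,2]>50); m[:,:260]=0; m[:,350:]=0
y,x=np.nonzero(m); print("scene red bbox",x.min(),x.max(),y.min(),y.max(),"leftmost y",y[x==x.min()].mean(),"top x",x[y==y.min()].mean(),"right y",y[x==x.max()].min())
u=np.radians(97.5);U=np.array([[np.cos(u),np.sin(u)],[np.sin(u),-np.cos(u)]])
R=[np.r_[np.array([.5322,-.2649])+a*.097*U[0]+b*.0675*U[1],.052] for a,b in((1,1),(-1,1),(-1,-1),(1,-1))]
print("pred scene rim",proj(S,R))
```

```text
[ 0.5327 -0.2689  0.003 ] [0.1613 0.1049 0.1613 0.1108] 97.19595341594557
[ 0.533  -0.2646  0.052 ] [0.1913 0.131  0.1915 0.1316] 98.25566316499706
scene red bbox 284 343 166 283 leftmost y 189.0 top x 304.5 right y 172
pred scene rim [[282.4333 189.06  ]
 [305.7431 164.406 ]
 [345.5553 171.9688]
 [326.2852 198.5237]]
```

>>> carry_out --plan "-0.015 -0.0027 0 0 0 0 1;-0.03 -0.0054 0 0 0 0 1;-0.04 -0.0072 0 0 0 0 1;-0.04 -0.0072 0 0 0 0 1;-0.04 -0.0072 0 0 0 0 1;-0.04 -0.0072 0 0 0 0 1;-0.04 -0.0072 0 0 0 0 1;-0.04 -0.0072 0 0 0 0 1;-0.04 -0.0072 0 0 0 0 1;-0.04 -0.0072 0 0 0 0 1"

```text
clock: 17.1
tool_pos: [0.5299, -0.2256, 0.1728]
tcp_rot: [-2.071, -2.357, 0.001]
force: [1.1, 0.3, -1.6]
finger_gap: 0.0111
grip_force: 45.3
```

>>> carry_out --plan "-0.03 -0.0054 0 0 0 0 1;-0.011 -0.0017 0 0 0 0 1;0 0 0 0 0 0 1;0 0 0 0 0 0 1;0 0 0 0 0 0 1"

```text
clock: 17.52
tool_pos: [0.5294, -0.2643, 0.1741]
tcp_rot: [-2.071, -2.359, -0.001]
force: [0.8, 0.7, -1.8]
finger_gap: 0.0109
grip_force: 45.3
```

Run:
```python
from h import *
s=read_state(); print(s["tool_pos"],s["tcp_rot"],s["finger_gap"],s["force"],s["qpos"])
im=capture("wrist"); cv2.imwrite("pics/w5.png",im)
```

```text
[ 0.52935709 -0.26431503  0.17408349] [-2.07067683e+00 -2.35874038e+00 -6.78503796e-04] 0.010863624945553298 [ 0.76782331  0.72111744 -1.78464691] [-5.76861378e-01  2.19777309e-01  1.75000470e-01  1.52883287e+00
  8.43628479e-04  8.64048295e-01]
```

View pics/w5.png

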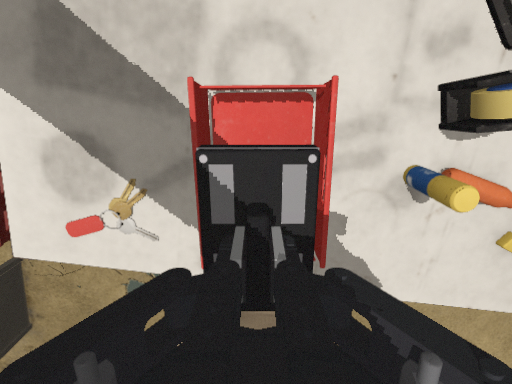

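The cassette (rows 147–270, cols 197–322) hangs level and aligned between the tray rims (cols 191–337), about 4 mm too far left. I'll shift it and lower.

>>> carry_out --plan "-0.002 0.0034 0.01 0 0 0 1;0 0 0.025 0 0 0 1;0 0 0.03 0 0 0 1;0 0 0.03 0 0 0 1;0 0 0.025 0 0 0 1;0 0 0.012 0 0 0 1;0 0 0.006 0 0 0 1;0 0 0 0 0 0 1;0 0 0 0 0 0 1"

```text
clock: 18.32
tool_pos: [0.5343, -0.2675, 0.0385]
tcp_rot: [2.072, 2.359, 0.0]
force: [0.7, -0.4, -1.0]
finger_gap: 0.011
grip_force: 45.3
```

>>> carry_out --plan "0 0 0.004 0 0 0 1;0 0 0.003 0 0 0 1;0 0 0.002 0 0 0 1;0 0 0.002 0 0 0 1;0 0 0 0 0 0 1;0 0 0 0 0 0 1"

```text
clock: 18.82
tool_pos: [0.5333, -0.2675, 0.0263]
tcp_rot: [-2.074, -2.36, 0.0]
force: [-0.7, 0.8, -1.3]
finger_gap: 0.0111
grip_force: 45.3
```

>>> carry_out --plan "0 0 0.001 0 0 0 1;0 0 0.001 0 0 0 1;0 0 0 0 0 0 1"

```text
clock: 19.07
tool_pos: [0.5337, -0.2677, 0.0248]
tcp_rot: [2.073, 2.359, 0.0]
force: [-0.5, 0.5, 0.3]
finger_gap: 0.0109
grip_force: 45.5
```

>>> carry_out --plan "0 0 0.001 0 0 0 1;0 0 0 0 0 0 1;0 0 0 0 0 0 0.6;0 0 0 0 0 0 0.3;0 0 0 0 0 0 0.2;0 0 0 0 0 0 0.2;0 0 -0.005 0 0 0 0.2;0 0 -0.015 0 0 0 0.2;0 0 -0.03 0 0 0 0.2;0 0 -0.03 0 0 0 0.2"

```text
clock: 19.9
tool_pos: [0.532, -0.2666, 0.1025]
tcp_rot: [-2.071, -2.357, 0.001]
force: [-0.1, -0.9, 0.3]
finger_gap: 0.0344
grip_force: 0.0
```

>>> carry_out --plan "0 0 -0.03 0 0 0 0.2;0 0 -0.03 0 0 0 0.2;0 0 -0.03 0 0 0 0.2;0 0 0 0 0 0 0.2;0 0 0 0 0 0 0.2"

```text
clock: 20.32
tool_pos: [0.535, -0.2685, 0.1969]
tcp_rot: [2.069, 2.355, 0.001]
force: [0.2, -0.1, -0.5]
finger_gap: 0.0343
grip_force: 0.0
```

Run:
```python
from h import *
s=read_state(); print(s["clock"],s["tool_pos"],s["finger_gap"],s["force"])
im=capture("wrist"); im2=capture("top")[110:280,140:410]
cv2.imwrite("pics/end.png",np.hstack([im[40:330,120:420],cv2.resize(im2,(461,290))]))
```

```text
20.3167 [ 0.53499398 -0.26847969  0.19693782] 0.03428335018585432 [ 0.16923751 -0.06577623 -0.51346161]
```

View pics/end.png

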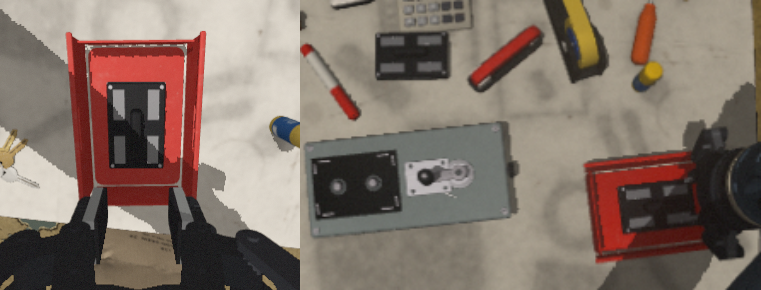

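The cassette lies flat with its grip up in the middle of the tray (left, 107–165 × 82–168). The spindles are bare and nothing else has moved.

```bash
python3 -c "
from cell import close_job; print(close_job())"
```

```text
the job is handed in; nothing more can be done
None
```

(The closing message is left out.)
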